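# Tidy the slide-staining bench into its holders

## Task

In the open front part of the bench (not the stock along the back and right), put the four loose things each into the grey holder that fits it: stand the large white bottle upright in the large round coaster, the small dropper bottle upright in the small round coaster and the box of slides upright in the rectangular tray, and lay the tweezers flat and centred along the two-saddle rest, on both saddles between the horns. Each must sit right down in its holder, let go and still; do not shift the bench timer or the Petri dish beside the work.

Things in the scene. Friction and masses are not known exactly. Their poses are not given: they have to be found in the camera images.
- bottle_mid (a point): Large white plastic bottle with a ribbed white screw cap, loose, standing upright, about 190 g. 126 mm high; round body 67 mm in diameter up to 104 mm, above that the 41 mm cap. Can be gripped round the body or by the cap. The point lies on its axis half-way up (63 mm above its underside); z up.
- dropper_mid (a point): Small dropper bottle with a tapered coloured cap, loose, standing upright, about 30 g. 64 mm high; round body 25 mm in diameter up to 44 mm, cap 15 mm wide above. Point on its axis half-way up (32 mm above its underside); z up.
- slidebox_mid (a point): Cardboard box of microscope slides, a closed solid block, loose, standing on its base, about 120 g. 35 mm along its x, 83 mm along its y, 60 mm high. Point at its centre (30 mm above its underside); y runs along its long side, z up. Grip across the 35 mm. Either way round fits the tray.
- forceps_mid (a point): Steel tweezers, loose, lying flat, about 30 g, closed and rigid. 12 mm along its x, 126 mm along its y, 9 mm thick. Point at its centre (4.5 mm above its underside); y runs along its length, z up. Grip across the 12 mm at the middle. Either way round is right on the rest.
- coaster_large_floor (a point): Large round coaster, grey plastic with a black rubber floor and a raised rim, fixed to the table. Outside diameter 94 mm, inside 82 mm, rim top 10 mm above the table. Point at the centre of its inner floor, 4 mm above the table; z up. Holder of the large white bottle.
- coaster_small_floor (a point): Small round coaster, grey plastic with a black rubber floor and a raised rim, fixed to the table. Outside diameter 51 mm, inside 39 mm, rim top 10 mm above the table. Point at the centre of its inner floor, 4 mm above the table; z up. Holder of the dropper bottle.
- tray_floor (a point): Rectangular tray, grey plastic with a black rubber floor, fixed to the table. Outside 59 mm along its x and 107 mm along its y, inside 49 x 97 mm, rim top 10 mm above the table. Point at the centre of its inner floor, 5 mm above the table; y along its long side, z up. Holder of the slide box.
- rest_sill (a point): Tweezers rest, grey plastic, fixed: base 50 mm (its x) by 112 mm (its y), 6 mm high, with two saddles centred 45 mm either side of the middle along y, each 12 mm thick. Sills level, 20 mm above the table, 28 mm wide between horns that reach 29 mm; 78 mm free between the saddles. Point midway between the sills at sill height; z up. Tweezers lie along y on both sills.
- timer: Bystander: round white bench timer with a black dial on top, loose, 68 mm in diameter, 40 mm high. Origin at the centre of its underside. Not to be moved.
- dish: Bystander: round glass Petri dish with cover, loose, 69 mm in diameter, 16 mm high. Origin at the centre of its underside. Not to be moved.
There are look-alikes about, which are no part of the job. Leave any pink look-alike of the part that bears slidebox_mid alone.

How it is judged (in metres and radians):
At the end, for the whole second after the job is handed in: Bottles in their coasters within 10 mm; slide box in the tray within 12 mm, tweezers on the rest's sills within 18 mm, both lengthwise within 0.25 rad. Each sits on its holder's floor or sills (height within 4 mm), upright or flat within 0.1 rad, at rest and released (z of bottle_mid in the frame of coaster_large_floor between 0.059 and 0.067 m and angle between each of bottle_mid, dropper_mid, slidebox_mid, forceps_mid's own z axis and vertical below 0.1 rad and linear speed of each of bottle, dropper, slidebox, forceps below 0.02 m/s and contact force between each of bottle, dropper, slidebox, forceps and the fingers below 0.1 N and horizontal distance between bottle_mid and coaster_large_floor below 0.01 m and z of dropper_mid in the frame of coaster_small_floor between 0.028 and 0.036 m and horizontal distance between dropper_mid and coaster_small_floor below 0.01 m and z of slidebox_mid in the frame of tray_floor between 0.026 and 0.034 m and horizontal distance between slidebox_mid and tray_floor below 0.012 m and angle between the y axis of slidebox_mid and the y axis of tray_floor, either way round below 0.25 rad and z of forceps_mid in the frame of rest_sill between 0.0005 and 0.0085 m and horizontal distance between forceps_mid and rest_sill below 0.018 m and angle between the y axis of forceps_mid and the y axis of rest_sill, either way round below 0.25 rad); the robot touches nothing.
It fails at once if the bench timer is shifted by more than 15 mm (distance of timer from where it was at the start of the episode above 0.015 m).
It fails at once if the Petri dish is shifted by more than 15 mm (distance of dish from where it was at the start of the episode above 0.015 m).
It also fails if it takes over 112 s, if anything falls off the work surface, if the arm or the gripper's body presses on something with over 40 N, if the wrist force passes 120 N, or if a joint passes its speed limit or range.

## Robot

A 7-joint arm with a two-finger parallel gripper is mounted at the origin on a cart in front of the work surface, level with it; the furniture and walls round the work are solid. World frame = base frame: x ahead of the robot, y to its left, z up, the work surface at z = 0. Lengths are in m, angles in degrees, forces in N, time in s.
With the tool pointing down it reaches from about 0.4 to 0.85 m from the base axis. Payload 10.4 kg.
Tool frame: the origin (TCP) lies at the very end of the fingers, on their centre line; the grasp point (between the pads) lies bot.hold_point_z behind it (bot.hold_point_z is the distance from the TCP to the grasp point, in m); z points along the fingers, x is the direction in which the jaws open and shut, and the axes are right-handed (so a half turn about z gives the same grasp; the last joint's range is limited). The gripper opens to 87 mm and grips with 3 to 60 N. Pads are 19 mm wide; open, the fingers measure 117 mm over their backs; the gripper's body (75 mm by 190 mm) begins 51 mm behind the grasp point.
Start: joints at [-73.43, 19.034, -3.707, 83.658, 1.238, 77.344, -5.071], TCP at [0.192, 0.595, 0.223] pointing down, gripper open.
Joint ranges: [-148.97, 148.97], [-28.65, 121.19], [-84.17, 76.75], [9.2, 138.47], [-72.65, 252.65], [3.7, 117.97], [-149.18, 149.18]. Speed limits (degrees/s): [127.2, 127.2, 159.86, 159.86, 180, 180, 180].

## Interface

Orientations are given as a 3x3 rotation matrix whose columns are the frame's x, y, z axes.
In Python, from rig import bot, optics gives the robot as it stands.
- The arm moves only by the tool drive_tool, never from a script. Its argument "moves" is text: rows parted by semicolons, each of 7 numbers parted by spaces: the turn, a rotation vector about the tool's x, y, z in degrees, then the shift along the tool's x, y, z in mm, then the finger opening in mm, from 0 to 87. A call has 1 to 20 rows; each row is the pose to reach, as a shift and turn from the pose commanded when the call began, along the tool's axes at that moment; what a row does not reach only later rows make up. A row lasts 1/8 s, in which the tool goes at most 62.5 mm and 10.7 degrees, less where a joint would pass 70% of its speed; a pose out of reach is approached as far as the arm can. A call with a gripper value outside its range is refused whole. The fingers move at their own pace and stop on an object; the grip force is fixed at half the most. Time passes only in rows, so rows that repeat a pose let the fingers close. It gives the time, the measured TCP pose, the force and the opening at its end, in the units of the state.
- bot.observe(): the state, without advancing time (a new reading comes with each control period).
- optics.camera(name): name is "side" or "top" or "wrist"; returns a dict with "img" (420x560x3 uint8, blue, green, red), "mtx" (3x3 intrinsics, pixels), "rvec" (rotation vector, rad) and "tvec" (3), from world to camera coordinates, as OpenCV has them; the wrist camera has in their place "T_tool_cam" (4x4, takes a point from camera to tool coordinates, whose origin is the TCP and whose axes are the tool frame's). Camera axes: x right, y down, z forward; pixel columns grow to the right and rows downward; lengths in m; the calibration is good to about 2 mm. A picture is of the moment at which its call begins: read the wrist's pose just before it. There is no depth.
- bot.finish_job(): hands the job in, once; it reports no verdict.
The state is a dict: "time": time; "q": joint angles; "qd": joint speeds; "tau": joint torques, N m; "position": TCP position; "orientation": TCP orientation; "ft_force": force on the tool from outside, world axes, zero at the start; "moment": the same for the moment, N m; "opening": finger opening in m.
Only numpy, scipy, OpenCV 4.12 (cv2) and the standard library are available. Lean on these libraries where they do the work, as an engineer would, in place of code of your own. Each camera call takes 0.05 s, during which the arm holds its last target.

## Working session

There is one attempt and no reset: what is moved stays moved. The work goes in short steps, Python scripts to look and compute and a tool call to move; the robot and the scene stay as the last step left them, time stands still between calls to the robot, and variables do not carry over. Pictures are saved under pics/ and viewed, and the job is handed in when it is done.

Besides the shell and the picture viewer there is one more tool, called after "Request:" by a JSON object that holds its "method" and its "body". drive_tool: Moves the arm, as the interface text tells. Its arguments: {"type":"object","properties":{"moves":{"type":"string"}},"required":["moves"]}

```bash
mkdir -p pics; ls; python3 - <<'E'
from rig import bot, optics
import cv2
s=bot.observe(); print(s['time'],s['position'],s['orientation'],s['opening'],bot.hold_point_z)
for n in ['side','top','wrist']:
    c=optics.camera(n); cv2.imwrite(f'pics/{n}0.png',c['img'])
    print(n,c['mtx'],c.get('rvec'),c.get('tvec'),c.get('T_tool_cam'))
E
```

```text
pics
0.0 [0.19161272 0.59447765 0.2217387 ] [[ 3.06754896e-01  9.51788461e-01 -3.99760676e-04]
 [ 9.51787414e-01 -3.06755152e-01 -1.41221100e-03]
 [-1.46675478e-03  5.27154575e-05 -9.99998923e-01]] 0.08681568295167459 0.0187
side [[401.34283124   0.         274.93826597]
 [  0.         401.34283124 211.07124072]
 [  0.           0.           1.        ]] [ 0.179284   -2.80653402  1.32949988] [0.52236364 0.10150066 1.15317029] None
top [[472.14725384   0.         278.23698666]
 [  0.         472.14725384 206.87185679]
 [  0.           0.           1.        ]] [ 2.14366646 -2.14128211  0.1610631 ] [-0.03844164  0.53459434  1.43322441] None
wrist [[374.29918538   0.         282.7455033 ]
 [  0.         374.29918538 211.09772219]
 [  0.           0.           1.        ]] None None [[ 9.99999981e-01  8.46930257e-05  1.73812992e-04  8.30318221e-04]
 [-1.26488730e-04  9.66463253e-01  2.56804916e-01 -7.00908479e-02]
 [-1.46234285e-04 -2.56804933e-01  9.66463246e-01 -1.61392930e-01]
 [ 0.00000000e+00  0.00000000e+00  0.00000000e+00  1.00000000e+00]]
```

View pics/top0.png

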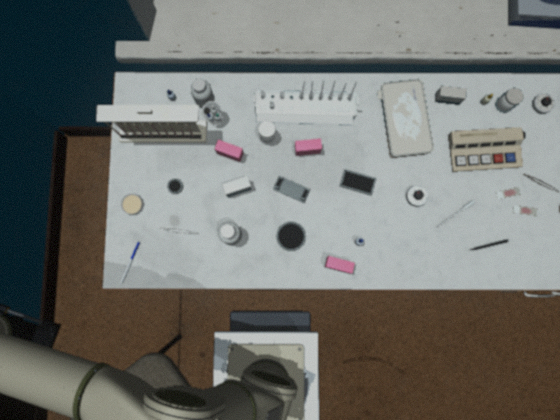

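View pics/side0.png

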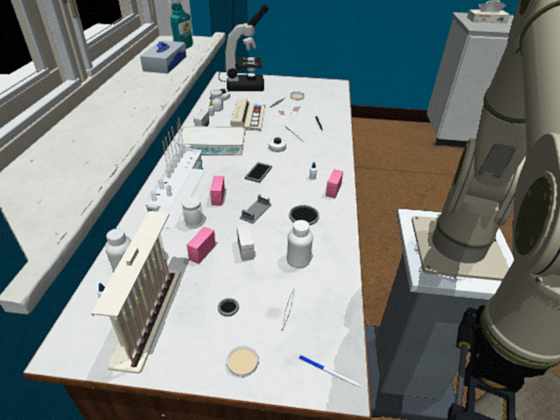

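View pics/wrist0.png

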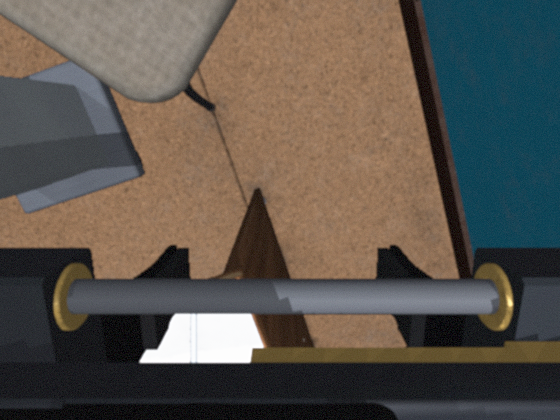

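```bash
cat > h.py <<'E'
import numpy as np, cv2
from rig import bot, optics
def ray(c,u,v,pose=None):
    K=c['mtx']; d=np.linalg.inv(K)@np.array([u,v,1.])
    if c.get('rvec') is not None:
        R=cv2.Rodrigues(np.array(c['rvec'],float))[0]; t=np.array(c['tvec'],float).ravel()
        return -R.T@t, R.T@d
    T=np.array(c['T_tool_cam']); p,O=pose
    return p+O@T[:3,3], O@T[:3,:3]@d
def onz(c,u,v,z,pose=None):
    o,d=ray(c,u,v,pose); return o+d*(z-o[2])/d[2]
def proj(c,P,pose=None):
    P=np.atleast_2d(P).astype(float)
    if c.get('rvec') is not None:
        return cv2.projectPoints(P,np.array(c['rvec'],float),np.array(c['tvec'],float),c['mtx'],None)[0].reshape(-1,2)
    T=np.array(c['T_tool_cam']); p,O=pose
    R=O@T[:3,:3]; o=p+O@T[:3,3]
    q=(P-o)@R@c['mtx'].T
    return q[:,:2]/q[:,2:]
def pose():
    s=bot.observe(); return np.array(s['position']),np.array(s['orientation'])
E
python3 - <<'E'
from h import *
c=optics.camera('top'); im=c['img']
cv2.imwrite('pics/t1.png',cv2.resize(im[130:290,100:300],None,fx=4,fy=4,interpolation=3)[:600])
cv2.imwrite('pics/t2.png',cv2.resize(im[150:290,260:440],None,fx=4,fy=4,interpolation=3))
for n,u,v,z in [('bottle cap',229,229,.126),('dropper',359,240,.05),('box',237,185,.06),('forc',180,231,.005),('cl',291,236,.005),('cs',175,186,.005),('tray',358,182,.005),('rest',292,188,.015),('timer',417,196,.04),('dish',132,204,.01)]:
    print(n,onz(c,u,v,z).round(3))
E
```

```text
bottle cap [0.456 0.106 0.126]
dropper [ 0.431 -0.286  0.05 ]
box [0.6  0.09 0.06]
forc [0.462 0.274 0.005]
cl [ 0.447 -0.078  0.005]
cs [0.608 0.295 0.005]
tray [ 0.621 -0.295  0.005]
rest [ 0.6   -0.082  0.015]
timer [ 0.57  -0.472  0.04 ]
dish [0.548 0.429 0.01 ]
```

View pics/t1.png

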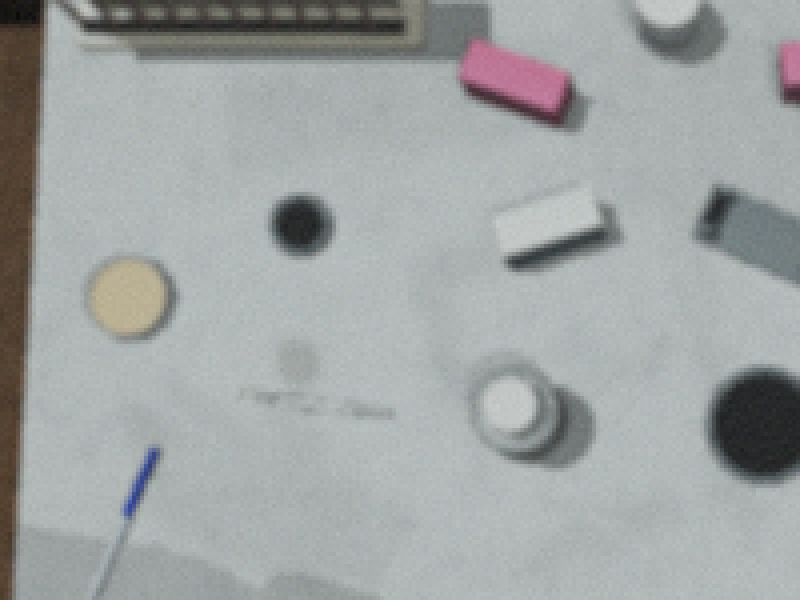

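View pics/t2.png

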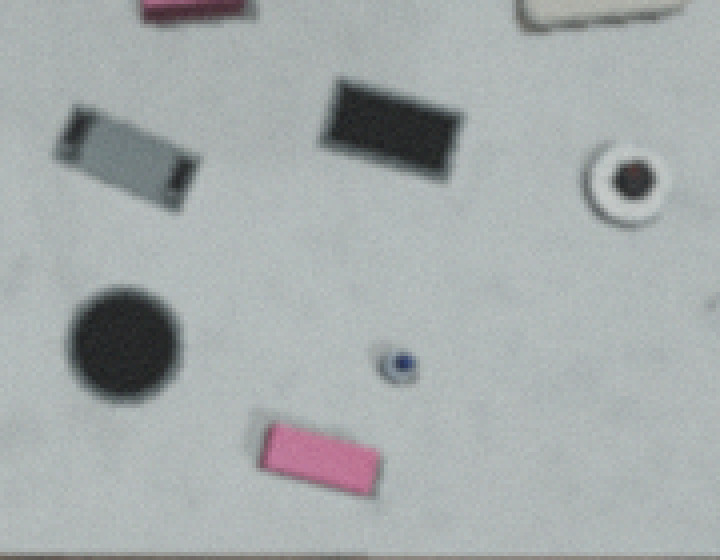

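```bash
cat >> h.py <<'E'
from scipy.spatial.transform import Rotation as Rn
def yaw():
    O=pose()[1]; return np.degrees(np.arctan2(O[1,0],O[0,0]))
def go(x,y,z,yw):
    "shift/turn to TCP x,y,z with jaw axis at yaw yw deg"
    p,O=pose(); a=np.radians(yw); c,s=np.cos(a),np.sin(a)
    T=np.array([[c,s,0],[s,-c,0],[0,0,-1.]])
    r=Rn.from_matrix(O.T@T).as_rotvec(degrees=True); d=O.T@(np.array([x,y,z])-p)*1000
    print('go',(x,y,z,yw),'rot',r.round(1),'shift',d.round(1), 'rows', int(np.ceil(max(np.linalg.norm(r)/10.7,np.linalg.norm(d)/62.5))))
E
python3 - <<'E'
from h import *
go(.46,.25,.24,-7)
E
```

```text
go (0.46, 0.25, 0.24, -7) rot [ 0.   0.  79.1] shift [-245.7  361.1  -17.7] rows 8
```

Request:
{"method": "drive_tool", "body": {"moves": "0 0 40 -120 180 -30 87; 0 0 79 -246 361 -18 87; 0 0 79 -246 361 -18 87; 0 0 79 -246 361 -18 87; 0 0 79 -246 361 -18 87; 0 0 79 -246 361 -18 87; 0 0 79 -246 361 -18 87; 0 0 79 -246 361 -18 87; 0 0 79 -246 361 -18 87; 0 0 79 -246 361 -18 87; 0 0 79 -246 361 -18 87; 0 0 79 -246 361 -18 87; 0 0 79 -246 361 -18 87"}}

```text
time: 1.82
position: [0.4597, 0.2502, 0.2405]
orientation: [[0.993, -0.119, 0.0], [-0.119, -0.993, 0.0], [-0.0, -0.0, -1.0]]
ft_force: [1.2, -0.2, -0.2]
opening: 0.0871
```

```bash
python3 - <<'E'
from h import *
s=bot.observe(); print(s['time'],s['position'],yaw(),s['q'],s['qd'])
c=optics.camera('wrist'); cv2.imwrite('pics/w1.png',c['img'])
c=optics.camera('top'); cv2.imwrite('pics/t3.png',c['img'])
E
```

```text
1.825 [0.45973181 0.25017102 0.24054178] -6.828775601863305 [-51.19176665   5.19492759  18.91394469  98.4495725   -1.73279086
  76.6372749  -38.77830128] [ 0.17541596 -0.06460362 -0.06270335  0.04274136 -0.10606482 -0.04491493
 -0.14600436]
```

View pics/w1.png

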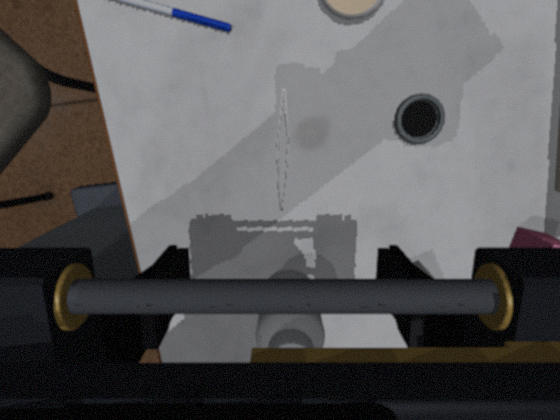

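```bash
python3 - <<'E'
from h import *
P=pose(); c=optics.camera('wrist')
im=c['img']; cv2.imwrite('pics/w1c.png',cv2.resize(im[70:230,210:360],None,fx=3.7,fy=3.7,interpolation=3))
a=onz(c,283.5,89,.0045,P);b=onz(c,281.5,211,.0045,P);print(a,b,np.linalg.norm(a-b),(a+b)/2,np.degrees(np.arctan2(*(a-b)[[1,0]])))
print('cs',onz(c,420,118,.005,P))
g=cv2.inRange(im,(0,0,0),(60,60,60)); g[:, :380]=0; g[:,460:]=0; g[150:]=0
M=cv2.moments(g,True);u=M['m10']/M['m00'];v=M['m01']/M['m00'];print(u,v,M['m00'],onz(c,u,v,.005,P))
m=(a+b)/2
go(m[0],m[1],.1,np.degrees(np.arctan2(*(a-b)[[1,0]]))-90)
E
```

```text
[0.47170638 0.34230503 0.0045    ] [0.45438363 0.21584132 0.0045    ] 0.1276446147088181 [0.46304501 0.27907317 0.0045    ] 82.20027935339918
cs [0.60781384 0.29731812 0.005     ]
418.7948922585794 117.86193136472465 1253.0 [0.6065862  0.29760433 0.005     ]
go (np.float64(0.46304500602498017), np.float64(0.27907317187134056), 0.1, np.float64(-7.799720646600818)) rot [-0.  -0.   0.9] shift [ -0.3 -29.2 140.6] rows 3
```

View pics/w1c.png

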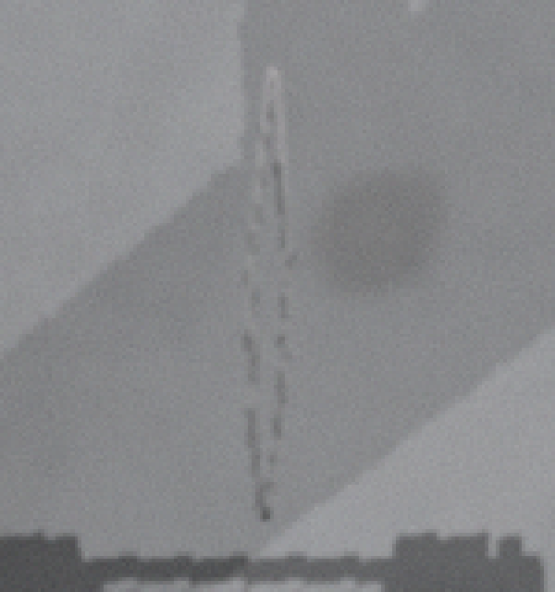

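Request:
{"method": "drive_tool", "body": {"moves": "0 0 1 0 -29 60 60; 0 0 1 0 -29 120 60; 0 0 1 0 -29 180 60; 0 0 1 0 -29 215 60; 0 0 1 0 -29 230 60; 0 0 1 0 -29 236.5 60; 0 0 1 0 -29 236.5 60; 0 0 1 0 -29 236.5 60; 0 0 1 0 -29 236.5 60; 0 0 1 0 -29 236.5 40"}}

```text
time: 3.22
position: [0.4635, 0.279, 0.0045]
orientation: [[0.991, -0.137, 0.0], [-0.137, -0.991, 0.001], [0.0, -0.001, -1.0]]
ft_force: [-0.1, 0.3, 0.1]
opening: 0.0557
```

```bash
python3 - <<'E'
from h import *
c=optics.camera('wrist'); cv2.imwrite('pics/w2.png',c['img'])
E
```

```text
(no output)
```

View pics/w2.png

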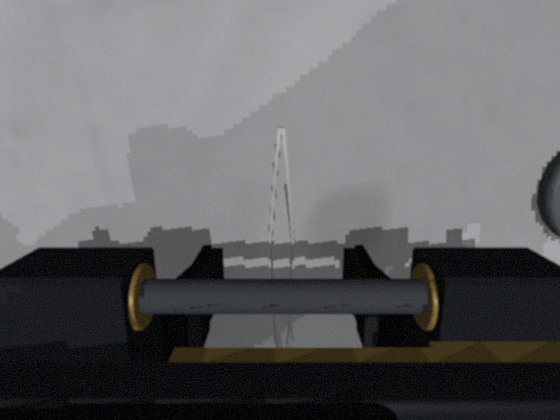

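Request:
{"method": "drive_tool", "body": {"moves": "0 0 0 0 0 1.5 25; 0 0 0 0 0 1.5 10; 0 0 0 0 0 1.5 0; 0 0 0 0 0 1.5 0; 0 0 0 0 0 1.5 0; 0 0 0 0 0 1.5 0; 0 0 0 0 0 -20 0; 0 0 0 0 0 -80 0; 0 0 0 0 0 -80 0; 0 0 0 0 0 -80 0"}}

```text
time: 4.53
position: [0.4631, 0.2788, 0.0838]
orientation: [[0.991, -0.137, -0.0], [-0.137, -0.991, 0.0], [-0.0, -0.0, -1.0]]
ft_force: [0.1, 0.4, -1.5]
opening: 0.0115
```

```bash
python3 - <<'E'
from h import *
print(bot.observe()['opening'])
c=optics.camera('wrist'); cv2.imwrite('pics/w3.png',c['img'])
go(.54,-.03,.2,-22)
E
```

```text
0.011454137252181426
go (0.54, -0.03, 0.2, -22) rot [ 0.1  0.1 14.1] shift [ 118.6  295.1 -116.8] rows 6
```

View pics/w3.png

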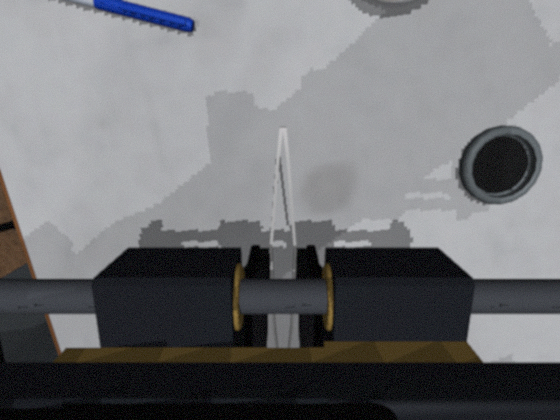

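```bash
python3 - <<'E'
from h import *
go(.55,-.12,.22,-22)
E
```

```text
go (0.55, -0.12, 0.22, -22) rot [ 0.1  0.1 14.1] shift [ 140.8  382.9 -136.7] rows 7
```

Request:
{"method": "drive_tool", "body": {"moves": "0 0 3 0 0 -60 0; 0 0 6 30 40 -120 0; 0 0 14 60 90 -137 0; 0 0 14 80 140 -137 0; 0 0 14 100 200 -137 0; 0 0 14 120 260 -137 0; 0 0 14 130 320 -137 0; 0 0 14 141 360 -137 0; 0 0 14 141 383 -137 0; 0 0 14 141 383 -137 0; 0 0 14 141 383 -137 0; 0 0 14 141 383 -137 0"}}

```text
time: 6.08
position: [0.5507, -0.1183, 0.2206]
orientation: [[0.929, -0.37, -0.001], [-0.37, -0.929, 0.0], [-0.001, -0.0, -1.0]]
ft_force: [0.2, -0.0, -1.5]
opening: 0.0114
```

```bash
python3 - <<'E'
from h import *
s=bot.observe(); print(s['opening'],s['position'],yaw(),s['q'])
c=optics.camera('wrist'); cv2.imwrite('pics/w4.png',c['img'])
c=optics.camera('side'); cv2.imwrite('pics/s4.png',c['img'])
E
```

```text
0.011437346183849284 [ 0.55074507 -0.11834151  0.22060188] -21.742143679622448 [-24.50708746  12.43974782  37.27684644  95.17991414  -7.77570452
  75.03769569  -7.60180724]
```

View pics/w4.png

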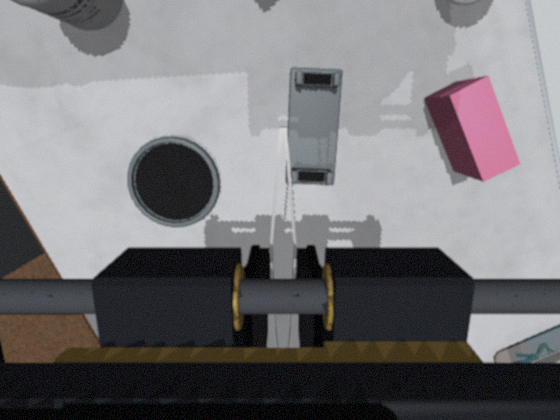

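```bash
python3 - <<'E'
from h import *
P=pose(); c=optics.camera('wrist'); im=c['img']
cv2.imwrite('pics/w4c.png',cv2.resize(im[55:195,270:370],None,fx=4,fy=4,interpolation=3))
g=cv2.inRange(im,(0,0,0),(70,70,70))
def blob(u0,u1,v0,v1,z):
    s=g[v0:v1,u0:u1]; M=cv2.moments(s,True);u=M['m10']/M['m00']+u0;v=M['m01']/M['m00']+v0
    p=onz(c,u,v,z,P);print((round(u,1),round(v,1)),M['m00'],p.round(4));return p
a=blob(298,338,68,90,.02);b=blob(293,333,165,190,.02)
yw=np.degrees(np.arctan2(*(a-b)[[1,0]]));m=(a+b)/2
print(np.linalg.norm(a-b),m,yw); L=blob(125,225,135,225,.004)
go(m[0],m[1],.08,yw-90)
E
```

```text
(316.6, 80.4) 426.0 [ 0.6158 -0.0387  0.02  ]
(311.2, 174.8) 289.0 [ 0.5805 -0.1185  0.02  ]
0.08725939642747364 [ 0.59817747 -0.07862285  0.02      ] 66.10676942385403
(172.8, 180.7) 4719.0 [ 0.447  -0.0746  0.004 ]
go (np.float64(0.5981774734017445), np.float64(-0.07862284612989122), 0.08, np.float64(-23.893230576145967)) rot [-0.   0.   2.1] shift [ 29.1 -55.1 140.9] rows 3
```

View pics/w4c.png

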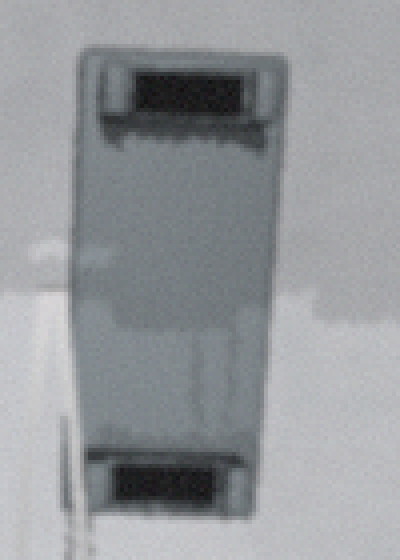

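```bash
python3 - <<'E'
from h import *
P=pose(); c=optics.camera('wrist')
a=onz(c,317.4,78.3,.02,P);b=onz(c,311.2,175.8,.02,P)
yw=np.degrees(np.arctan2(*(a-b)[[1,0]]));m=(a+b)/2
print(np.linalg.norm(a-b),m,yw)
# forceps tip grasp offset: visible tip
go(m[0],m[1],.09,yw-90)
E
```

```text
0.0901665673709663 [ 0.59870257 -0.07864812  0.02      ] 65.72895211489245
go (np.float64(0.5987025681700402), np.float64(-0.07864812137118672), 0.09, np.float64(-24.27104788510755)) rot [-0.   0.   2.5] shift [ 29.5 -55.5 131. ] rows 3
```

Request:
{"method": "drive_tool", "body": {"moves": "0 0 2.5 15 -28 20 0; 0 0 2.5 29.5 -55.5 60 0; 0 0 2.5 29.5 -55.5 110 0; 0 0 2.5 29.5 -55.5 150 0; 0 0 2.5 29.5 -55.5 150 0; 0 0 2.5 29.5 -55.5 150 0;0 0 2.5 29.5 -55.5 150 0"}}

```text
time: 7.15
position: [0.5999, -0.0795, 0.0732]
orientation: [[0.911, -0.413, 0.003], [-0.413, -0.911, 0.0], [0.003, -0.002, -1.0]]
ft_force: [0.1, -0.4, -0.5]
opening: 0.0115
```

```bash
python3 - <<'E'
from h import *
c=optics.camera('wrist'); cv2.imwrite('pics/w5.png',c['img'])
go(.5987,-.0786,.0237,-24.3)
E
```

```text
go (0.5987, -0.0786, 0.0237, -24.3) rot [-0.1 -0.1 -0.1] shift [-1.4 -0.2 49.2] rows 1
```

View pics/w5.png

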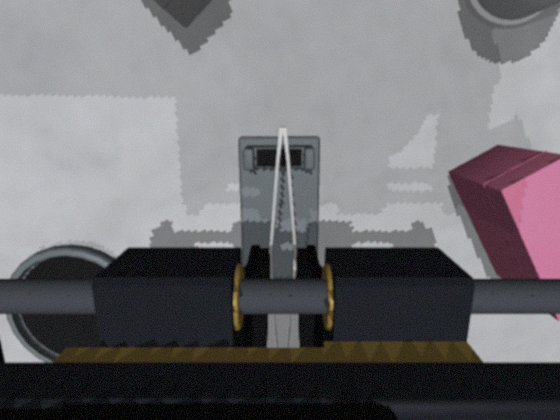

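Request:
{"method": "drive_tool", "body": {"moves": "0 0 0 0 0 25 0; 0 0 0 0 0 40 0; 0 0 0 0 0 46.5 0; 0 0 0 0 0 46.5 0; 0 0 0 0 0 46.5 0; 0 0 0 0 0 46.5 0"}}

```text
time: 7.95
position: [0.599, -0.0794, 0.0251]
orientation: [[0.911, -0.413, 0.001], [-0.413, -0.911, 0.0], [0.001, -0.0, -1.0]]
ft_force: [0.2, 0.5, -0.6]
opening: 0.0117
```

Request:
{"method": "drive_tool", "body": {"moves": "0 0 0 0 0 2 0; 0 0 0 0 0 2 0; 0 0 0 0 0 2 20; 0 0 0 0 0 2 30; 0 0 0 0 0 2 40; 0 0 0 0 0 2 40; 0 0 0 0 0 -30 40; 0 0 0 0 0 -80 40; 0 0 0 0 0 -140 87; 0 0 0 0 0 -200 87; 0 0 0 0 0 -200 87; 0 0 0 0 0 -200 87; 0 0 0 0 0 -200 87"}}

```text
time: 9.57
position: [0.5979, -0.0791, 0.2229]
orientation: [[0.911, -0.412, -0.003], [-0.412, -0.911, 0.0], [-0.002, 0.001, -1.0]]
ft_force: [-0.2, 0.8, -0.2]
opening: 0.0818
```

```bash
python3 - <<'E'
from h import *
c=optics.camera('wrist'); cv2.imwrite('pics/w6.png',c['img'])
c=optics.camera('side'); cv2.imwrite('pics/s6.png',cv2.resize(c['img'][130:300,170:370],None,fx=3.5,fy=3.5))
s=bot.observe(); print(s['time'],s['position'],yaw())
E
```

```text
9.675 [ 0.5980728  -0.07926196  0.22321159] -24.36613672932039
```

View pics/w6.png

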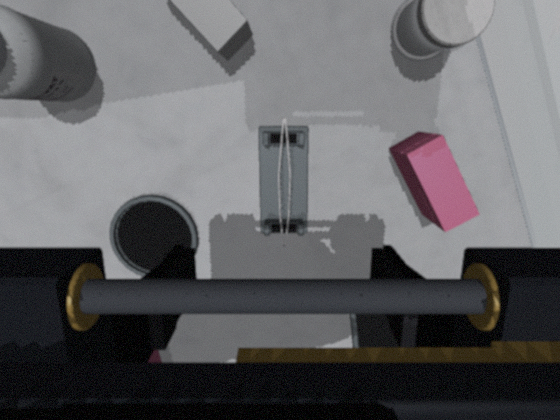

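View pics/s6.png

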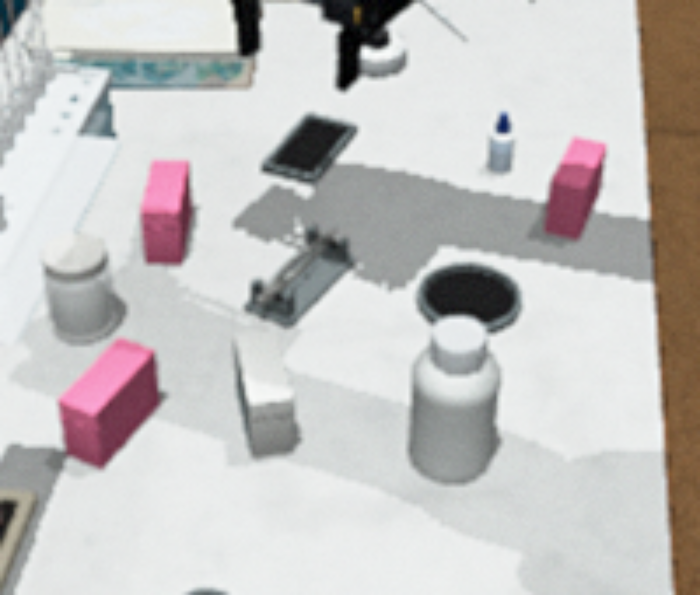

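```bash
python3 - <<'E'
from h import *
P=pose(); c=optics.camera('wrist')
a=onz(c,286,120,.0245,P);b=onz(c,285,233,.0245,P);print(np.linalg.norm(a-b),(a+b)/2)
a=onz(c,284.5,138.5,.02,P);b=onz(c,284,227,.02,P);print(np.linalg.norm(a-b),(a+b)/2)
go(.60,-.01,.26,10)
E
```

```text
0.11107718165682322 [ 0.60307883 -0.07323843  0.0245    ]
0.08880013024718941 [ 0.59943856 -0.07838984  0.02      ]
go (0.6, -0.01, 0.26, 10) rot [  0.    0.1 -34.4] shift [-27.  -63.8 -36.6] rows 4
```

Request:
{"method": "drive_tool", "body": {"moves": "0 0 -10 -25 -60 -20 87; 0 0 -20 -50 -120 -40 87; 0 0 -30 -60 -144 -40 87; 0 0 -37 -60 -144 -40 87; 0 0 -37 -60 -144 -40 87; 0 0 -37 -60 -144 -40 87; 0 0 -37 -60 -144 -40 87; 0 0 -37 -60 -144 -40 87"}}

```text
time: 10.72
position: [0.6034, 0.0762, 0.2645]
orientation: [[0.976, 0.217, -0.0], [0.217, -0.976, 0.0], [-0.0, -0.0, -1.0]]
ft_force: [0.6, 0.2, -0.6]
opening: 0.0869
```

```bash
python3 - <<'E'
from h import *
s=bot.observe(); print(s['time'],s['position'],yaw())
c=optics.camera('wrist'); cv2.imwrite('pics/w7.png',c['img'])
E
```

```text
10.725 [0.6033928  0.07622727 0.26450375] 12.557183951098127
```

View pics/w7.png

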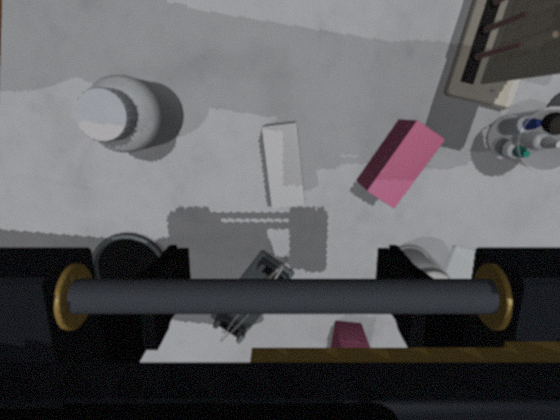

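```bash
python3 - <<'E'
from h import *
c=optics.camera('wrist')
cv2.imwrite('pics/w7c.png',cv2.resize(c['img'][105:245,240:400],None,fx=4,fy=4,interpolation=3))
E
```

```text
(no output)
```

View pics/w7c.png

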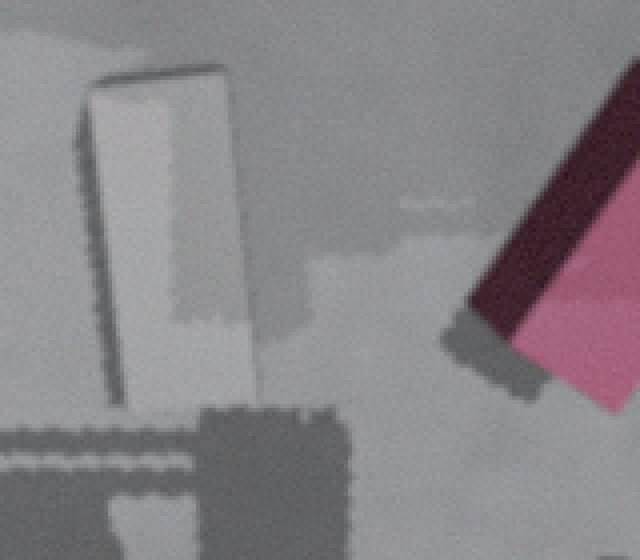

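```bash
python3 - <<'E'
from h import *
P=pose(); c=optics.camera('wrist')
C=np.array([onz(c,240+u/4,105+v/4,.06,P) for u,v in [(92,85),(228,71),(257,406),(125,411)]])
print(C.round(4),C.mean(0), [np.linalg.norm(C[i]-C[(i+1)%4]).round(4) for i in range(4)])
ax=(C[0]+C[1]-C[2]-C[3]); yw=np.degrees(np.arctan2(ax[1],ax[0]))-90; print(yw)
pk=onz(c,240+470/4,105+300/4,.0,P); print('pink corner',pk)
m=C.mean(0);print('pink in jaw frame',(pk-m)[:2]@[np.cos(np.radians(yw)),np.sin(np.radians(yw))],(pk-m)[:2]@[-np.sin(np.radians(yw)),np.cos(np.radians(yw))])
go(m[0],m[1],.11,yw)
E
```

```text
[[0.5728 0.1283 0.06  ]
 [0.6037 0.1386 0.06  ]
 [0.6296 0.0601 0.06  ]
 [0.5974 0.0516 0.06  ]] [0.60088773 0.09463504 0.06      ] [np.float64(0.0326), np.float64(0.0826), np.float64(0.0333), np.float64(0.0806)]
17.997876786894807
pink corner [ 6.88888345e-01  9.00862315e-02 -5.55111512e-17]
pink in jaw frame 0.08228907090559255 -0.031516809312640205
go (np.float64(0.6008877271385371), np.float64(0.09463503806471615), 0.11, np.float64(17.997876786894807)) rot [-0.  -0.  -5.4] shift [  1.5 -18.2 154.5] rows 3
```

Request:
{"method": "drive_tool", "body": {"moves": "0 0 -5.4 1.5 -18 50 87; 0 0 -5.4 1.5 -18 110 87; 0 0 -5.4 1.5 -18 160 87; 0 0 -5.4 1.5 -18 180 87; 0 0 -5.4 1.5 -18 180 87; 0 0 -5.4 1.5 -18 180 87"}}

```text
time: 11.62
position: [0.6024, 0.0946, 0.0868]
orientation: [[0.951, 0.309, 0.003], [0.309, -0.951, 0.001], [0.003, 0.0, -1.0]]
ft_force: [1.3, 0.4, 0.4]
opening: 0.0871
```

```bash
python3 - <<'E'
from h import *
c=optics.camera('wrist'); cv2.imwrite('pics/w8.png',c['img'])
go(.6009,.0946,.022,18)
E
```

```text
go (0.6009, 0.0946, 0.022, 18) rot [-0.  -0.2  0. ] shift [-1.6 -0.4 64.8] rows 2
```

View pics/w8.png

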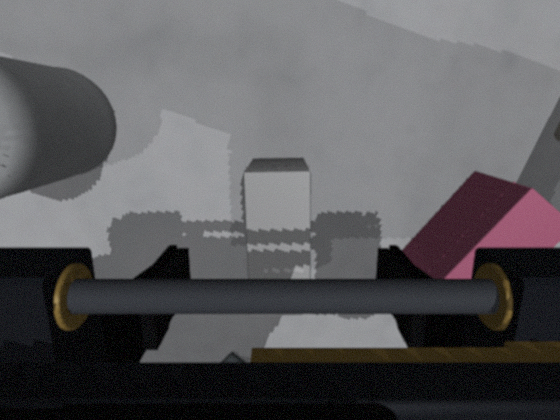

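Request:
{"method": "drive_tool", "body": {"moves": "0 0 0 -2 0 30 87; 0 0 0 -2 0 55 87; 0 0 0 -2 0 62.5 87; 0 0 0 -2 0 62.5 87; 0 0 0 -2 0 62.5 60; 0 0 0 -2 0 62.5 45; 0 0 0 -2 0 62.5 25; 0 0 0 -2 0 62.5 20; 0 0 0 -2 0 62.5 20; 0 0 0 -2 0 62.5 20"}}

```text
time: 12.92
position: [0.599, 0.0938, 0.022]
orientation: [[0.951, 0.31, -0.0], [0.31, -0.951, 0.0], [0.0, -0.0, -1.0]]
ft_force: [-0.5, 0.5, -0.3]
opening: 0.0349
```

```bash
python3 - <<'E'
from h import *
go(.55,-.34,.2,-11)
E
```

```text
go (0.55, -0.34, 0.2, -11) rot [-0. -0. 29.] shift [-180.9  397.3 -178. ] rows 8
```

Request:
{"method": "drive_tool", "body": {"moves": "0 0 0 0 0 -30 20; 0 0 0 0 0 -90 20; 0 0 0 -10 20 -150 20; 0 0 6 -40 70 -178 20; 0 0 12 -60 130 -178 20; 0 0 18 -90 190 -178 20; 0 0 24 -120 250 -178 20; 0 0 29 -150 310 -178 20; 0 0 29 -170 365 -178 20; 0 0 29 -181 397 -178 20; 0 0 29 -181 397 -178 20; 0 0 29 -181 397 -178 20; 0 0 29 -181 397 -178 20; 0 0 29 -181 397 -178 20"}}

```text
time: 14.68
position: [0.5504, -0.3384, 0.2001]
orientation: [[0.982, -0.188, 0.0], [-0.188, -0.982, 0.001], [0.0, -0.001, -1.0]]
ft_force: [-0.5, 0.5, -0.3]
opening: 0.0337
```

```bash
python3 - <<'E'
from h import *
s=bot.observe(); print(s['time'],s['position'],yaw(),s['q'])
c=optics.camera('wrist'); cv2.imwrite('pics/w9.png',c['img'])
E
```

```text
14.675 [ 0.55037938 -0.33841791  0.20009016] -10.853717550826474 [ -1.84702591  26.06434573  40.47121538  83.87802224 -17.10599666
  76.32490777  28.93018666]
```

View pics/w9.png

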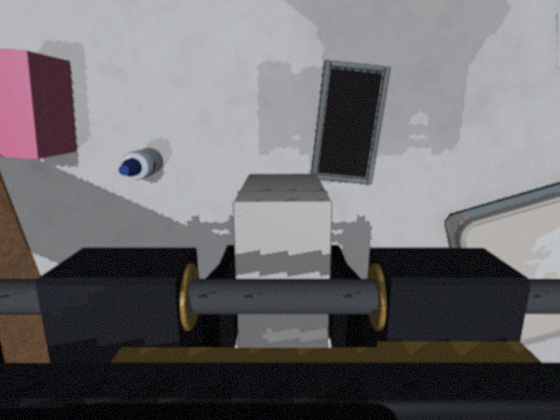

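```bash
python3 - <<'E'
from h import *
P=pose(); c=optics.camera('wrist'); im=c['img']
g=cv2.inRange(im,(0,0,0),(60,60,60)); s=np.zeros_like(g); s[50:195,300:400]=g[50:195,300:400]
ct=max(cv2.findContours(s,cv2.RETR_EXTERNAL,cv2.CHAIN_APPROX_NONE)[0],key=cv2.contourArea)
W=np.array([onz(c,u,v,.005,P)[:2] for u,v in ct[:,0]],np.float32)
r=cv2.minAreaRect(W); print(r, cv2.boxPoints(r))
b=cv2.boxPoints(r); e=[b[1]-b[0],b[2]-b[1]]; l=max(e,key=np.linalg.norm); yw=(np.degrees(np.arctan2(l[1],l[0]))-90)%180; yw=yw-180 if yw>90 else yw
print(yw)
zt=P[0][2]+.038; zb=P[0][2]-.022
for u,v,z in [(235,200,zt),(328,200,zt),(250,175,zb),(320,175,zb)]:
    w=onz(c,u,v,z,P); print(P[1].T@(w-P[0]))
go(r[0][0],r[0][1],.10,yw)
E
```

```text
((0.6225943565368652, -0.2908789813518524), (0.09568291902542114, 0.04834767431020737), 73.39321899414062) [[ 0.58575565 -0.32981598]
 [ 0.6320867  -0.34363383]
 [ 0.65943307 -0.25194198]
 [ 0.613102   -0.23812413]]
-16.606812
[-0.01607567 -0.04200215 -0.03798283]
[ 0.01540556 -0.0420071  -0.03797502]
[-0.01612442 -0.04062465  0.02201647]
[ 0.0184812  -0.04062977  0.02202506]
go (0.6225943565368652, -0.2908789813518524, 0.1, np.float32(-16.606812)) rot [-0.  -0.   5.7] shift [ 62.  -60.8 100.2] rows 3
```

Request:
{"method": "drive_tool", "body": {"moves": "0 0 3 30 -30 20 20; 0 0 5.7 62 -61 60 20; 0 0 5.7 62 -61 110 20; 0 0 5.7 62 -61 125 20; 0 0 5.7 62 -61 140 20; 0 0 5.7 62 -61 140 20; 0 0 5.7 62 -61 140 20"}}

```text
time: 15.65
position: [0.6229, -0.2923, 0.0618]
orientation: [[0.958, -0.287, 0.002], [-0.287, -0.958, -0.001], [0.002, 0.0, -1.0]]
ft_force: [0.1, 0.5, -0.9]
opening: 0.0338
```

```bash
python3 - <<'E'
from h import *
c=optics.camera('wrist'); cv2.imwrite('pics/w10.png',c['img'])
go(.6226,-.2909,.0275,-16.6)
E
```

```text
go (0.6226, -0.2909, 0.0275, -16.6) rot [-0.  -0.1 -0.1] shift [-0.8 -1.1 34.2] rows 1
```

View pics/w10.png

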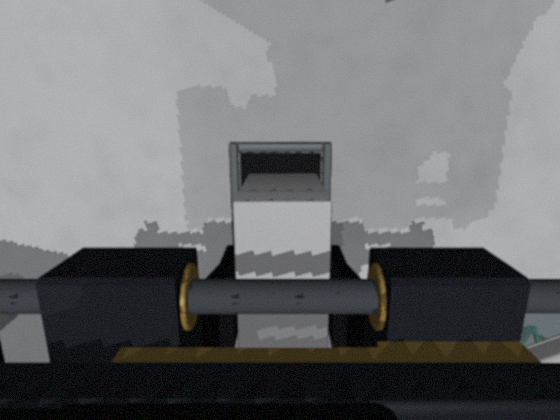

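Request:
{"method": "drive_tool", "body": {"moves": "0 0 0 -0.5 -1 15 20; 0 0 0 -0.5 -1 26 20; 0 0 0 -0.5 -1 31 20; 0 0 0 -0.5 -1 33 20; 0 0 0 -0.5 -1 33 20; 0 0 0 -0.5 -1 33 20; 0 0 0 -0.5 -1 33 38; 0 0 0 -0.5 -1 33 60; 0 0 0 -0.5 -1 33 70; 0 0 0 -0.5 -1 33 70; 0 0 0 -0.5 -1 0 70; 0 0 0 -0.5 -1 -50 87; 0 0 0 -0.5 -1 -110 87; 0 0 0 -0.5 -1 -170 87; 0 0 0 -0.5 -1 -170 87; 0 0 0 -0.5 -1 -170 87; 0 0 0 -0.5 -1 -170 87"}}

```text
time: 17.82
position: [0.6216, -0.29, 0.2283]
orientation: [[0.958, -0.287, -0.002], [-0.287, -0.958, 0.001], [-0.003, -0.0, -1.0]]
ft_force: [-0.7, 0.6, -1.2]
opening: 0.0873
```

```bash
python3 - <<'E'
from h import *
s=bot.observe(); print(s['time'],s['position'],yaw())
P=pose();c=optics.camera('wrist'); cv2.imwrite('pics/w11.png',c['img'])
go(.43,-.31,.23,-16)
E
```

```text
17.825 [ 0.62160123 -0.29003457  0.22829998] -16.65866041770115
go (0.43, -0.31, 0.23, -16) rot [-0.   0.1 -0.7] shift [-177.9   74.    -1.2] rows 4
```

View pics/w11.png

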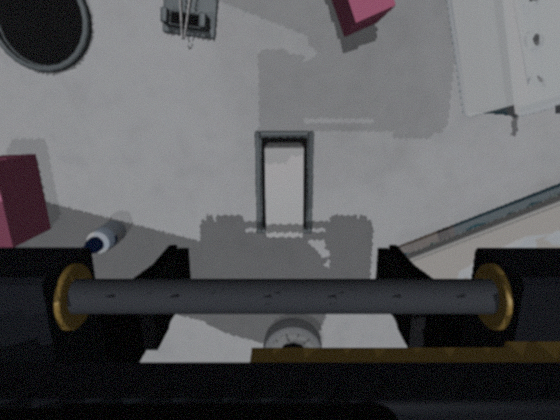

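Request:
{"method": "drive_tool", "body": {"moves": "0 0 -5 -50 30 0 60; 0 0 -10 -100 60 0 60; 0 0 -17 -150 80 0 60; 0 0 -17 -178 94 0 60; 0 0 -17 -178 94 0 60; 0 0 -17 -178 94 0 60; 0 0 -17 -178 94 0 60; 0 0 -17 -178 94 0 60"}}

```text
time: 18.88
position: [0.4252, -0.3293, 0.2297]
orientation: [[1.0, 0.007, -0.001], [0.007, -1.0, -0.0], [-0.001, 0.0, -1.0]]
ft_force: [-0.6, 0.1, 0.1]
opening: 0.06
```

```bash
python3 - <<'E'
from h import *
s=bot.observe(); print(s['time'],s['position'],yaw(),s['q'])
P=pose();c=optics.camera('wrist'); cv2.imwrite('pics/w12.png',c['img'])
E
```

```text
18.875 [ 0.42515061 -0.32926394  0.22965719] 0.38486707085888117 [-5.63046318  8.51513421 42.90050323 98.31632605 -5.92968464 75.5327205
 38.82809182]
```

View pics/w12.png

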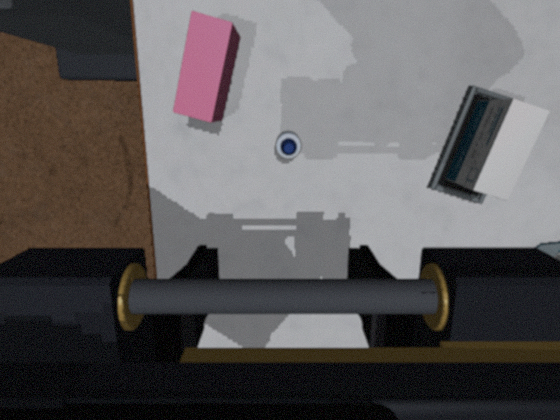

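```bash
python3 - <<'E'
from h import *
P=pose();c=optics.camera('wrist')
d=onz(c,288,146,.05,P);print(d, onz(c,288.5,147,.04,P)); 
for u,v,z in [(216,122,.06),(222,121,.0),(240,38,.06)]: print(onz(c,u,v,z,P))
go(d[0],d[1],.02,8)
E
```

```text
[ 0.42955712 -0.28843447  0.05      ] [ 0.43016469 -0.29022962  0.04      ]
[ 0.36722576 -0.26753245  0.06      ]
[ 0.36289668 -0.26815539  0.        ]
[ 0.38940951 -0.20074988  0.06      ]
go (np.float64(0.4295571182990574), np.float64(-0.28843446801787415), 0.02, 8) rot [ 0.   0.  -7.6] shift [  5.  -41.  209.8] rows 4
```

Request:
{"method": "drive_tool", "body": {"moves": "0 0 -10 5 -25 40 50; 0 0 -20 5 -41 90 50; 0 0 -20 5 -41 140 50; 0 0 -20 5 -41 165 50; 0 0 -20 5 -41 165 50; 0 0 -20 5 -41 165 50"}}

```text
time: 19.73
position: [0.43, -0.289, 0.0661]
orientation: [[0.938, 0.347, 0.001], [0.347, -0.938, -0.001], [0.001, 0.001, -1.0]]
ft_force: [0.2, -0.4, 0.0]
opening: 0.05
```

```bash
python3 - <<'E'
from h import *
c=optics.camera('wrist'); cv2.imwrite('pics/w13.png',c['img'])
go(.4296,-.2885,.02,20)
E
```

```text
go (0.4296, -0.2885, 0.02, 20) rot [ 0.1 -0.1  0.3] shift [-0.5 -0.8 46.4] rows 1
```

View pics/w13.png

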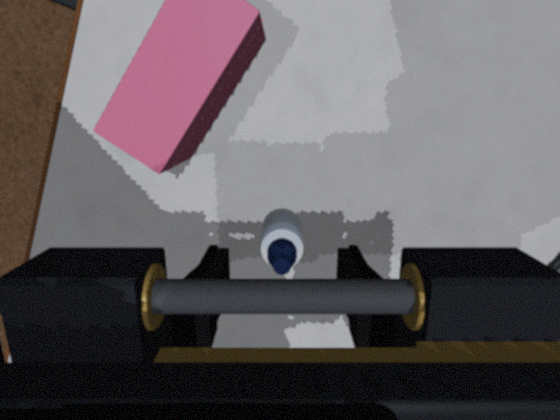

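Request:
{"method": "drive_tool", "body": {"moves": "0 0 0 0 0 25 50; 0 0 0 0 0 40 50; 0 0 0 0 0 45 50; 0 0 0 0 0 45 50; 0 0 0 0 0 45 30; 0 0 0 0 0 45 15; 0 0 0 0 0 45 12; 0 0 0 0 0 45 12; 0 0 0 0 0 45 12"}}

```text
time: 20.9
position: [0.4295, -0.2885, 0.0202]
orientation: [[0.938, 0.348, 0.0], [0.348, -0.938, 0.0], [0.0, 0.0, -1.0]]
ft_force: [-0.2, 0.5, 2.4]
opening: 0.024
```

```bash
python3 - <<'E'
from h import *
c=optics.camera('wrist'); cv2.imwrite('pics/w14.png',c['img'])
s=bot.observe(); print(s['position'],s['q'])
go(.56,.29,.22,20)
go(.56,.25,.22,0)
E
```

```text
[ 0.42951121 -0.28853613  0.02019338] [ -2.24456133  20.7518232   35.93305926 113.32223608 -15.6089212
  50.66690785  62.25805186]
go (0.56, 0.29, 0.22, 20) rot [ 0.  -0.   0.3] shift [ 323.5 -497.1 -199.7] rows 11
go (0.56, 0.25, 0.22, 0) rot [ 0.  -0.  20.3] shift [ 309.6 -459.6 -199.7] rows 10
```

View pics/w14.png

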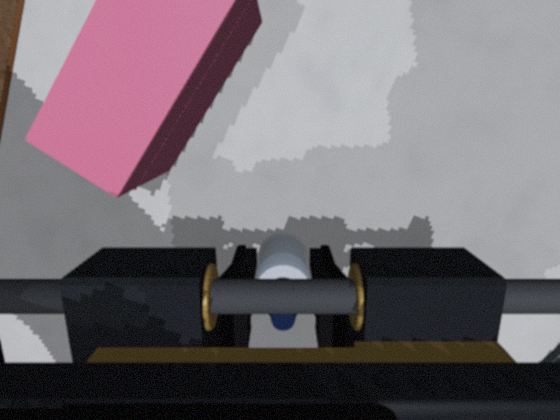

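Request:
{"method": "drive_tool", "body": {"moves": "0 0 0 0 0 -30 12; 0 0 0 0 0 -90 12; 0 0 0 10 -15 -150 12; 0 0 5 40 -60 -200 12; 0 0 10 75 -110 -200 12; 0 0 15 110 -160 -200 12; 0 0 20 145 -215 -200 12; 0 0 20 180 -265 -200 12; 0 0 20 215 -320 -200 12; 0 0 20 250 -370 -200 12; 0 0 20 280 -415 -200 12; 0 0 20 310 -460 -200 12; 0 0 20 310 -460 -200 12; 0 0 20 310 -460 -200 12; 0 0 20 310 -460 -200 12; 0 0 20 310 -460 -200 12"}}

```text
time: 22.95
position: [0.5604, 0.2495, 0.2204]
orientation: [[1.0, 0.004, 0.0], [0.004, -1.0, 0.0], [0.0, -0.0, -1.0]]
ft_force: [-0.1, -0.4, -0.5]
opening: 0.0239
```

```bash
python3 - <<'E'
from h import *
s=bot.observe(); print(s['time'],s['position'],yaw(),s['opening'])
c=optics.camera('wrist'); cv2.imwrite('pics/w15.png',c['img'])
E
```

```text
22.95 [0.56038573 0.24946099 0.22039673] 0.2400458464699803 0.02391744125560641
```

View pics/w15.png

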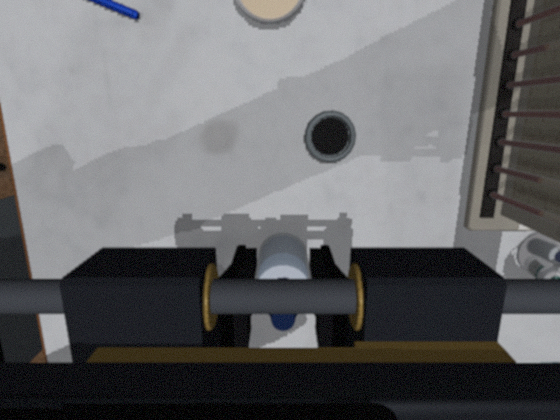

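```bash
python3 - <<'E'
from h import *
P=pose();c=optics.camera('wrist');im=c['img']
g=cv2.inRange(im,(0,0,0),(60,60,60)); s=g[105:165,300:360]
n,l,st,ce=cv2.connectedComponentsWithStats(s); i=1+np.argmax(st[1:,4]); print(st[i],ce[i])
w=onz(c,ce[i][0]+300,ce[i][1]+105,.004,P);print(w)
# outer ring estimate
print(onz(c,330,136,.01,P))
for u,v in [(470,225),(500,0)]: print('rack',onz(c,u,v,.0,P),onz(c,u,v,.03,P))
go(w[0],w[1],.07,0)
E
```

```text
[  12   12   39   38 1139] [30.23353819 30.83143108]
[0.60742953 0.29765709 0.004     ]
[0.6064582  0.29785811 0.01      ]
rack [0.76037144 0.20478001 0.        ] [0.74464487 0.21387737 0.03      ]
rack [0.75918868 0.42058028 0.        ] [0.74355506 0.41271979 0.03      ]
go (np.float64(0.6074295321545005), np.float64(0.297657094631835), 0.07, 0) rot [-0.  -0.   0.3] shift [ 47.3 -47.4 150.4] rows 3
```

Request:
{"method": "drive_tool", "body": {"moves": "0 0 0 25 -25 20 12; 0 0 0 47 -47.5 60 12; 0 0 0 47 -47.5 110 12; 0 0 0 47 -47.5 150 12; 0 0 0 47 -47.5 165 12; 0 0 0 47 -47.5 165 12; 0 0 0 47 -47.5 165 12; 0 0 0 47 -47.5 165 12"}}

```text
time: 24.05
position: [0.6078, 0.2988, 0.0569]
orientation: [[1.0, 0.006, 0.002], [0.006, -1.0, 0.002], [0.002, -0.002, -1.0]]
ft_force: [-0.7, -1.0, -0.5]
opening: 0.0244
```

```bash
python3 - <<'E'
from h import *
c=optics.camera('wrist'); cv2.imwrite('pics/w16.png',c['img'])
c=optics.camera('side'); cv2.imwrite('pics/s16.png',cv2.resize(c['img'][250:380,150:300],None,fx=4,fy=4,interpolation=3))
go(.607,.2975,.0245,0)
E
```

```text
go (0.607, 0.2975, 0.0245, 0) rot [-0.1 -0.1  0.3] shift [-0.5  1.2 31.7] rows 1
```

View pics/w16.png

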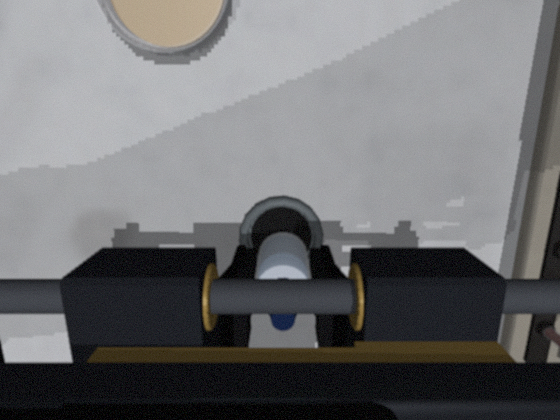

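View pics/s16.png

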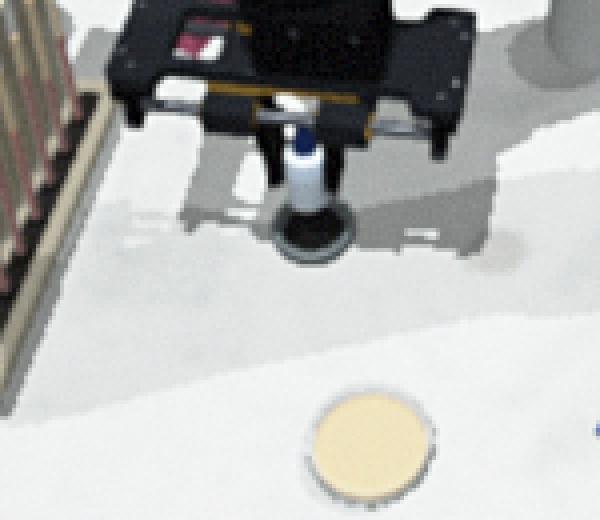

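Request:
{"method": "drive_tool", "body": {"moves": "0 0 0 0 0.5 15 12; 0 0 0 0 0.5 25 12; 0 0 0 0 0.5 29 12; 0 0 0 0 0.5 30.5 12; 0 0 0 0 0.5 30.5 12; 0 0 0 0 0.5 30.5 12; 0 0 0 0 0.5 30.5 12"}}

```text
time: 25.02
position: [0.607, 0.2979, 0.0247]
orientation: [[1.0, 0.006, 0.0], [0.006, -1.0, 0.0], [0.0, -0.0, -1.0]]
ft_force: [0.3, -0.2, -1.0]
opening: 0.0243
```

```bash
python3 - <<'E'
from h import *
c=optics.camera('wrist'); cv2.imwrite('pics/w17.png',c['img'])
E
```

```text
(no output)
```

View pics/w17.png

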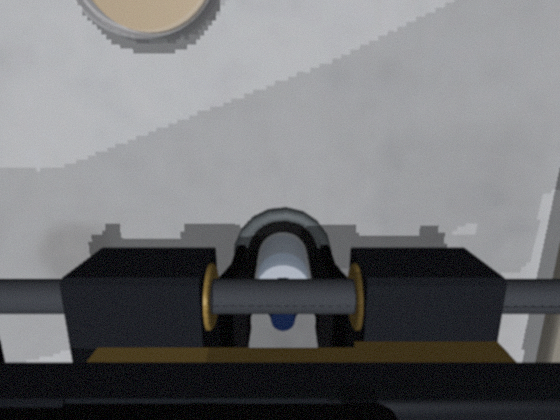

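Request:
{"method": "drive_tool", "body": {"moves": "0 0 0 0 0 0.5 12; 0 0 0 0 0 0.5 26; 0 0 0 0 0 0.5 35; 0 0 0 0 0 0.5 50; 0 0 0 0 0 0.5 50; 0 0 0 0 0 0.5 50; 0 0 0 0 0 -30 50; 0 0 0 0 0 -90 50; 0 0 0 0 0 -150 50; 0 0 0 0 0 -200 87; 0 0 0 0 20 -200 87; 0 0 0 0 20 -200 87; 0 0 0 0 20 -200 87; 0 0 0 0 20 -200 87"}}

```text
time: 26.82
position: [0.6064, 0.2785, 0.2233]
orientation: [[1.0, 0.007, -0.002], [0.007, -1.0, -0.001], [-0.002, 0.001, -1.0]]
ft_force: [-0.2, 0.4, -0.6]
opening: 0.0853
```

```bash
python3 - <<'E'
from h import *
P=pose(); print(P[0])
c=optics.camera('wrist'); cv2.imwrite('pics/w18.png',c['img'])
c2=optics.camera('side'); cv2.imwrite('pics/s18.png',cv2.resize(c2['img'][220:380,150:350],None,fx=3.7,fy=3.7,interpolation=3))
go(.456,.05,.27,0)
E
```

```text
[0.6064183  0.27846905 0.22326376]
go (0.456, 0.05, 0.27, 0) rot [0.  0.1 0.4] shift [-152.2  227.3  -46. ] rows 5
```

View pics/w18.png

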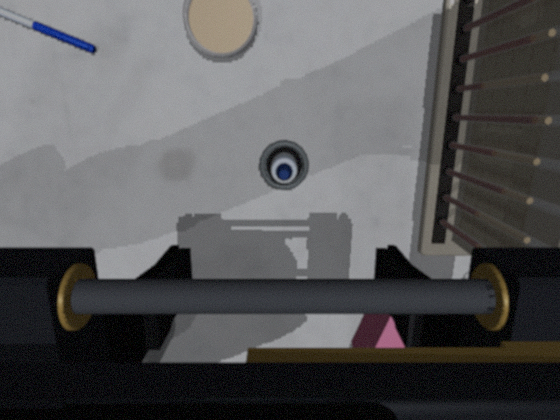

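View pics/s18.png

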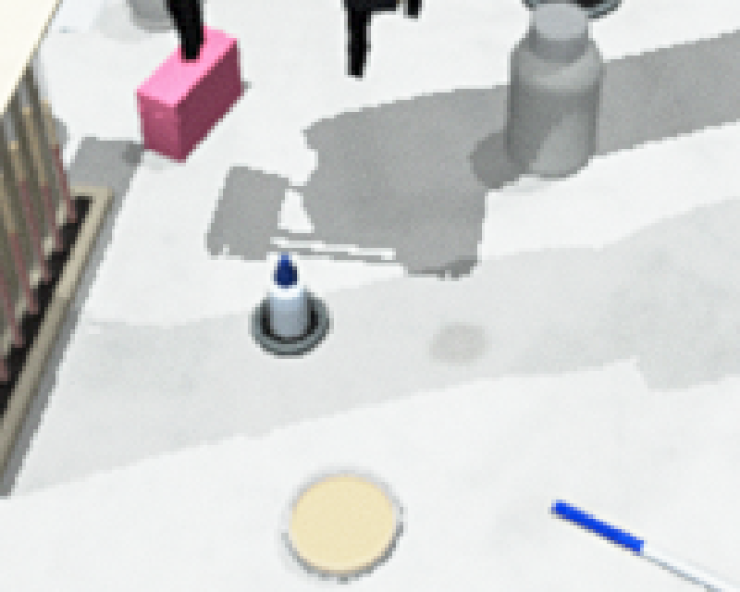

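```bash
python3 - <<'E'
from h import *
P=pose(); c=optics.camera('wrist')
print(onz(c,284.5,172,.06,P),onz(c,284,165,.008,P))
cv2.imwrite('pics/w18c.png',cv2.resize(c['img'][130:200,250:320],None,fx=7,fy=7,interpolation=3))
E
```

```text
[0.6080818  0.29810064 0.06      ] [0.60774609 0.29702428 0.008     ]
```

View pics/w18c.png

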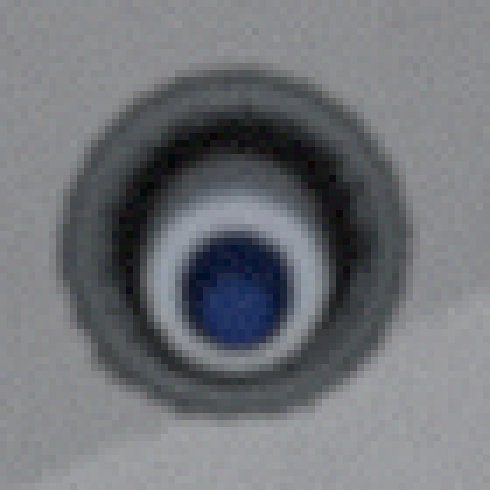

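Request:
{"method": "drive_tool", "body": {"moves": "0 0 0 -40 60 -46 87; 0 0 0 -80 120 -46 87; 0 0 0 -120 180 -46 87; 0 0 0 -150 220 -46 87; 0 0 0 -150 220 -46 87; 0 0 0 -150 220 -46 87; 0 0 0 -150 220 -46 87; 0 0 0 -150 220 -46 87"}}

```text
time: 27.98
position: [0.4587, 0.058, 0.2703]
orientation: [[1.0, 0.007, -0.0], [0.007, -1.0, -0.0], [-0.0, 0.0, -1.0]]
ft_force: [0.4, -1.1, 0.1]
opening: 0.0874
```

```bash
python3 - <<'E'
from h import *
P=pose(); print(P[0],yaw())
c=optics.camera('wrist'); cv2.imwrite('pics/w19.png',c['img'])
E
```

```text
[0.45866829 0.05795787 0.27025286] 0.4197403644472262
```

View pics/w19.png

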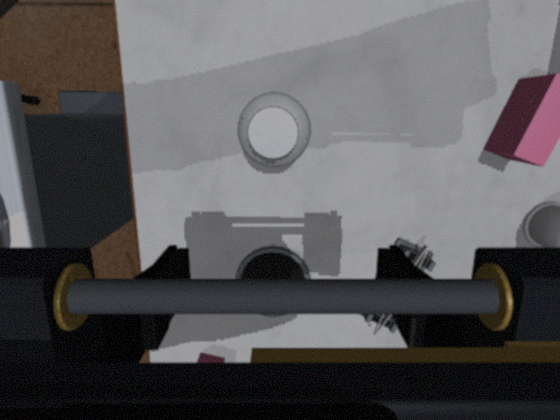

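```bash
python3 - <<'E'
from h import *
P=pose(); c=optics.camera('wrist'); g=cv2.cvtColor(c['img'],cv2.COLOR_BGR2GRAY)
cv2.imwrite('pics/w19c.png',cv2.resize(c['img'][85:175,230:320],None,fx=6,fy=6,interpolation=3))
h=cv2.HoughCircles(cv2.GaussianBlur(g[80:180,220:330],(5,5),1),cv2.HOUGH_GRADIENT,1.5,10,param1=80,param2=20,minRadius=18,maxRadius=45)
print(h)
w=onz(c,273,132.5,.126,P);print(w, onz(c,274.5,130,.09,P))
go(w[0],w[1],.15,0.4)
E
```

```text
[[[51.75 48.75 39.  ]
  [54.75 62.25 33.45]
  [45.75 69.75 22.5 ]
  [47.25 39.75 27.45]
  [59.25 41.25 29.25]
  [63.75 56.25 25.8 ]
  [44.25 59.25 20.85]]]
[0.45054895 0.11242015 0.126     ] [0.450951  0.1126862 0.09     ]
go (np.float64(0.4505489526426049), np.float64(0.1124201502013059), 0.15, 0.4) rot [ 0.  0. -0.] shift [ -7.6 -54.9 120.2] rows 3
```

View pics/w19c.png

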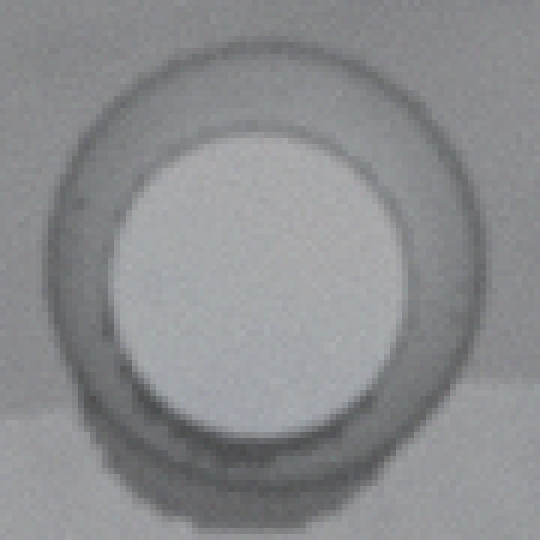

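Request:
{"method": "drive_tool", "body": {"moves": "0 0 0 -7 -30 40 87; 0 0 0 -7 -54.5 90 87; 0 0 0 -7 -54.5 125 87; 0 0 0 -7 -54.5 130 87; 0 0 0 -7 -54.5 130 87; 0 0 0 -7 -54.5 130 87"}}

```text
time: 28.82
position: [0.4521, 0.1116, 0.1421]
orientation: [[1.0, 0.005, 0.002], [0.005, -1.0, 0.001], [0.002, -0.001, -1.0]]
ft_force: [-0.2, 0.1, -0.1]
opening: 0.0872
```

```bash
python3 - <<'E'
from h import *
P=pose(); print(P[0],yaw())
c=optics.camera('wrist'); cv2.imwrite('pics/w20.png',c['img'])
print(proj(c,[P[0],[.4505,.1125,.126]],P))
E
```

```text
[0.45206043 0.11161874 0.14212694] 0.30796907960349307
[[282.23137124 269.22230681]
 [279.1393096  254.66854492]]
```

View pics/w20.png

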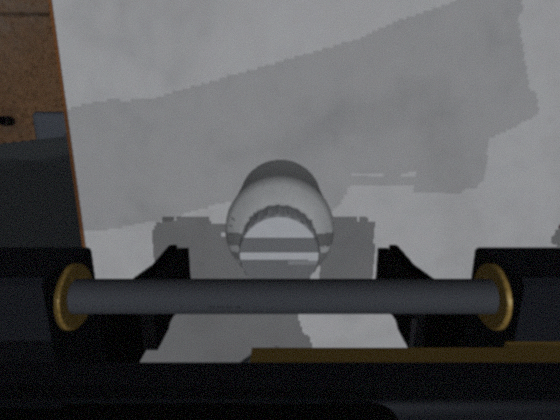

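Request:
{"method": "drive_tool", "body": {"moves": "0 0 0 -1 0 30 87; 0 0 0 -1 0 55 87; 0 0 0 -1 0 65 87; 0 0 0 -1 0 65 87; 0 0 0 -1 0 65 87; 0 0 0 -1 0 65 75; 0 0 0 -1 0 65 68; 0 0 0 -1 0 65 60; 0 0 0 -1 0 65 55; 0 0 0 -1 0 65 55; 0 0 0 -1 0 65 55"}}

```text
time: 30.25
position: [0.4502, 0.1115, 0.0757]
orientation: [[1.0, 0.006, 0.0], [0.006, -1.0, 0.0], [0.0, -0.0, -1.0]]
ft_force: [-0.3, -0.4, 3.9]
opening: 0.0663
```

```bash
python3 - <<'E'
from h import *
P=pose(); print(P[0],yaw())
c=optics.camera('wrist'); cv2.imwrite('pics/w21.png',c['img'])
go(.447,-.0745,.2,0)
E
```

```text
[0.45015723 0.11152587 0.07574107] 0.3338510557822576
go (0.447, -0.0745, 0.2, 0) rot [-0.  -0.   0.3] shift [  -4.2  186.  -124.3] rows 4
```

View pics/w21.png

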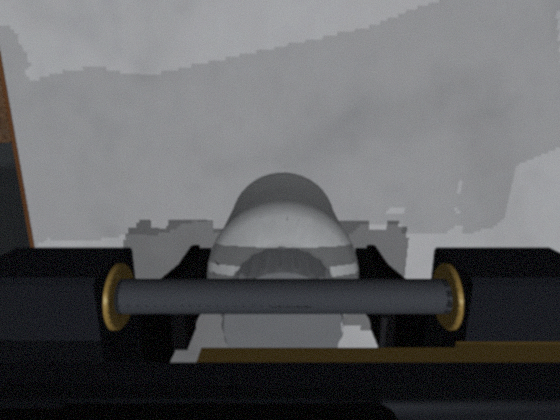

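Request:
{"method": "drive_tool", "body": {"moves": "0 0 0 0 0 -20 55; 0 0 0 0 0 -70 55; 0 0 0 5 20 -125 55; 0 0 0 25 70 -125 55; 0 0 0 35 120 -125 55; 0 0 0 45 170 -125 55; 0 0 0 50 220 -125 55; 0 0 0 50 255 -125 55; 0 0 0 50 255 -125 55; 0 0 0 50 255 -125 55; 0 0 0 50 255 -125 55; 0 0 0 50 255 -125 55"}}

```text
time: 31.8
position: [0.5016, -0.1424, 0.2005]
orientation: [[1.0, 0.007, 0.0], [0.007, -1.0, 0.0], [0.0, -0.0, -1.0]]
ft_force: [0.3, -1.2, -1.1]
opening: 0.0664
```

```bash
python3 - <<'E'
from h import *
P=pose(); print(P[0],yaw(),bot.observe()['opening'])
c=optics.camera('wrist');im=c['img']; cv2.imwrite('pics/w22.png',im)
g=cv2.inRange(im,(0,0,0),(60,60,60)); g[:, :150]=0;g[:,300:]=0;g[180:]=0
n,l,st,ce=cv2.connectedComponentsWithStats(g); i=1+np.argmax(st[1:,4]); print(st[i],ce[i])
w=onz(c,ce[i][0],ce[i][1],.004,P);print(w)
E
```

```text
[ 0.50162566 -0.14235827  0.20048991] 0.42241250460613533 0.0663972803581887
[ 182   70   86   90 5879] [223.99149515 114.71678857]
[ 0.44688867 -0.074609    0.004     ]
```

View pics/w22.png

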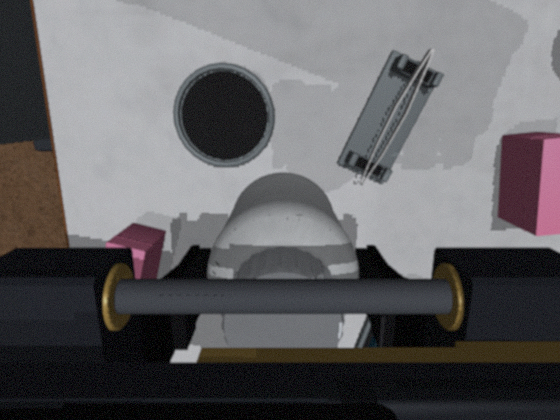

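```bash
python3 - <<'E'
from h import *
go(.4469,-.0755,.080,.4)
E
```

```text
go (0.4469, -0.0755, 0.08, 0.4) rot [-0. -0.  0.] shift [-54.2 -67.4 120.5] rows 3
```

Request:
{"method": "drive_tool", "body": {"moves": "0 0 0 -30 -35 10 55; 0 0 0 -54 -67.5 40 55; 0 0 0 -54 -67.5 80 55; 0 0 0 -54 -67.5 100 55; 0 0 0 -54 -67.5 100 55; 0 0 0 -54 -67.5 100 55; 0 0 0 -54 -67.5 100 55"}}

```text
time: 32.72
position: [0.4479, -0.0761, 0.1015]
orientation: [[1.0, 0.006, 0.002], [0.006, -1.0, 0.0], [0.002, -0.0, -1.0]]
ft_force: [-0.6, -0.3, -1.2]
opening: 0.0663
```

```bash
python3 - <<'E'
from h import *
P=pose(); print(P[0])
c=optics.camera('wrist');cv2.imwrite('pics/w23.png',c['img'])
go(.4469,-.0755,.080,.4)
E
```

```text
[ 0.447859   -0.07611336  0.10151566]
go (0.4469, -0.0755, 0.08, 0.4) rot [-0.  -0.1 -0.1] shift [-0.9 -0.6 21.4] rows 1
```

View pics/w23.png

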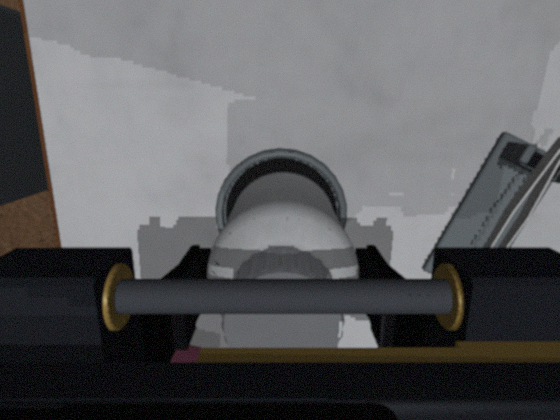

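Request:
{"method": "drive_tool", "body": {"moves": "0 0 0 0 0 10 55; 0 0 0 0 0 16 55; 0 0 0 0 0 19 55; 0 0 0 0 0 20.5 55; 0 0 0 0 0 20.5 55; 0 0 0 0 0 20.5 55; 0 0 0 0 0 20.5 55"}}

```text
time: 33.65
position: [0.4472, -0.076, 0.0801]
orientation: [[1.0, 0.006, 0.0], [0.006, -1.0, 0.0], [0.0, -0.0, -1.0]]
ft_force: [0.3, 0.4, -1.6]
opening: 0.0665
```

Request:
{"method": "drive_tool", "body": {"moves": "0 0 0 0 0 0.5 55; 0 0 0 0 0 0.5 66; 0 0 0 0 0 0.5 72; 0 0 0 0 0 0.5 87; 0 0 0 0 0 0.5 87; 0 0 0 0 0 0.5 87; 0 0 0 0 0 -30 87; 0 0 0 0 0 -90 87; 0 0 0 0 0 -150 87; 0 0 0 0 0 -200 87; 0 0 0 0 0 -200 87; 0 0 0 0 0 -200 87; 0 0 0 0 0 -200 87"}}

```text
time: 35.28
position: [0.4465, -0.0761, 0.2787]
orientation: [[1.0, 0.006, -0.002], [0.006, -1.0, -0.0], [-0.002, 0.0, -1.0]]
ft_force: [0.0, -0.7, 0.1]
opening: 0.0868
```

```bash
python3 - <<'E'
from h import *
P=pose(); print(P[0])
c=optics.camera('wrist');cv2.imwrite('pics/w24.png',c['img'])
go(.35,.35,.3,0)
E
```

```text
[ 0.44646877 -0.07605041  0.27867868]
go (0.35, 0.35, 0.3, 0) rot [0.  0.1 0.3] shift [ -94.1 -426.6  -21.1] rows 7
```

View pics/w24.png

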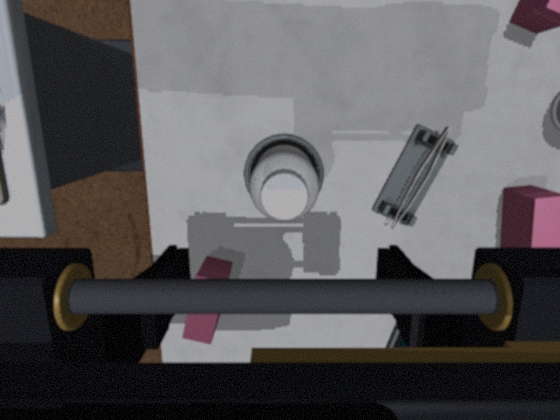

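```bash
python3 - <<'E'
from h import *
P=pose(); c=optics.camera('wrist')
cv2.imwrite('pics/w24c.png',cv2.resize(c['img'][110:240,360:470],None,fx=4.5,fy=4.5,interpolation=3))
a=onz(c,448.5,128,.0245,P);b=onz(c,391,226,.0245,P);print(np.linalg.norm(a-b),(a+b)/2)
print('bottle',onz(c,284,194,.13,P))
E
```

```text
0.12356555601917114 [ 0.59876813 -0.07707826  0.0245    ]
bottle [ 0.44742537 -0.07267363  0.13      ]
```

View pics/w24c.png

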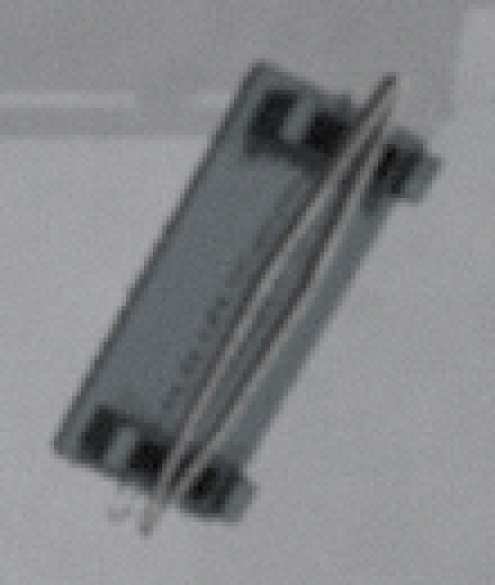

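Request:
{"method": "drive_tool", "body": {"moves": "0 0 0 -30 -60 -20 87; 0 0 0 -60 -120 -20 87; 0 0 0 -80 -180 -20 87; 0 0 0 -90 -240 -20 87; 0 0 0 -94 -300 -20 87; 0 0 0 -94 -360 -20 87; 0 0 0 -94 -425 -20 87; 0 0 0 -94 -425 -20 87; 0 0 0 -94 -425 -20 87; 0 0 0 -94 -425 -20 87"}}

```text
time: 36.62
position: [0.3512, 0.3469, 0.3]
orientation: [[1.0, 0.004, 0.0], [0.004, -1.0, -0.0], [0.0, 0.0, -1.0]]
ft_force: [-0.1, 0.6, 0.4]
opening: 0.087
```

```bash
python3 - <<'E'
from h import *
P=pose(); print(P[0])
c=optics.camera('top');cv2.imwrite('pics/t25.png',c['img'])
c=optics.camera('side');cv2.imwrite('pics/s25.png',cv2.resize(c['img'][130:400,170:370],None,fx=2.2,fy=2.2))
E
```

```text
[0.35122876 0.34686373 0.30004617]
```

View pics/t25.png

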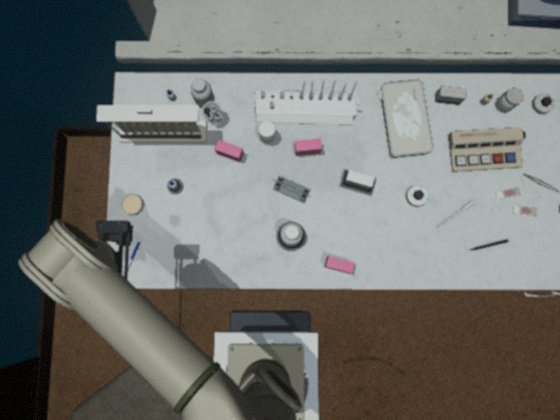

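View pics/s25.png

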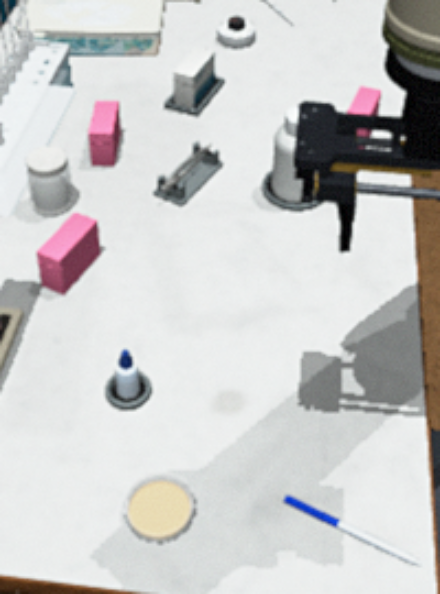

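```bash
python3 - <<'E'
from h import *
print(bot.finish_job())
E
```

```text
the job is handed in; nothing more can be done
None
```

All four things are in their holders, and I handed the job in at about 37 s of the 112 s allowed. `bot.finish_job()` gives no verdict, so the figures below are my own camera measurements.

| Thing | Offset from holder centre | Basis |
|---|---|---|
| Tweezers on the rest | about 2 mm, on both sills between the horns | wrist camera; measured length 124 mm (126 mm actual) |
| Dropper in the small coaster | about 1 mm | wrist camera |
| Bottle in the large coaster | about 2 mm | wrist camera |
| Slide box in the tray | not measured after release | looked straight and fully down in the wrist, top and side pictures |

- **Disagreement:** my first check of the tweezers gave 111 mm, because the far tip was hard to see. A second view gave 124 mm and agreed on the centre.
- **Not measured:** seated height and tilt were judged from where the gripper let go and from the pictures.
- **Bystanders:** the timer and Petri dish look to be at the same pixels as at the start. I left the pink boxes alone. The gripper ended open and clear of the bench, and no move reported a force above about 4 N.

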